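Switch on the screen-warming plate at its guarded toggle

TASK

Switch on the plate that warms phone screens: on the switch box with the hinged hood, lift the hood well up, flip the steel toggle lever under it all the way over towards the hood's hinge, then lower the hood until it is fully shut again. Leave the toggle on the other box, the one without a hood, as it is.

Things in the scene. Friction and masses are not known exactly. Their poses are not given: they have to be found in the camera images.
- switchbox: Fixed grey box 120 (x) x 100 (y) x 40 mm high, flat top, with a hinged grey plastic hood; in the left or right half of the bench, turned up to 0.3 rad. Origin: centre of the underside, z up, x from the hood's handle side to its hinge side (roughly away from the robot). Offsets below are mm in this frame. Shut hood: x -50 to 50, y -42 to 42, z 42 to 89; hinge axis along y at x 50, z 42.
- guard (a joint): Hood angle, rad: 0 shut, grows as it lifts, stop 1.75 (just past upright). Starts 0 to 0.1. Stiff hinge (0.07 N m): it stays where left. Handle: round aluminium bar along y, 30 long, 16 dia., centre x -78, z 77 when shut, on a 12 wide neck 28 out from the hood's front wall, turning with the hood about the hinge (radius 133). Gripped on its flat ends it pivots in the fingers.
- toggle (a joint): Steel lever under the hood, rad: 0 off, leaning 0.45 to the handle side (-x); 0.9 on, leaning 0.45 to the hinge side (+x). Starts 0 to 0.1. Pivot axis along y at x -15, y 0, z 40; 9 dia. rod with a 14 dia. ball centred 42 from the pivot (off: x -33, z 78; on: x 3, z 78). About 1.5 N at the ball moves it; it stays where left.
- lamp_toggle (a joint): Not to be switched: a like lever, same values, starts 0 to 0.1, in the middle of the top of the other switch box (fixed, grey, 100 x 80 x 40 mm, no hood), in the other half of the bench, its centre at least 220 mm from switchbox.
There are look-alikes about, which are no part of the job. Leave any purple or red look-alike of the switchbox alone.

How it is judged:
On the way, in this order (a step that is already met when the one before it is completed fails the run):
1. the hood is lifted well up (past about 57 degrees) (value of joint guard above 1 rad), for 0.2 s.
2. the toggle under the hood is flipped over to on (value of joint toggle above 0.7 rad), for 0.2 s.
At the end, for the whole second after the job is handed in: the hood is shut again (guard angle below 0.15 rad), the toggle under it is on (above 0.7 rad of 0.9) and the other box's toggle is still off (below 0.25 rad) (value of joint guard below 0.15 rad and value of joint toggle above 0.7 rad and value of joint lamp_toggle below 0.25 rad); the robot touches nothing.
It fails at once if the bare toggle of the other box is moved (value of joint lamp_toggle above 0.3 rad).
It also fails if it takes over 64 s, if anything falls off the work surface, if the arm or the gripper's body presses on something with over 40 N, if the wrist force passes 120 N, or if a joint passes its speed limit or range.

ROBOT

A 6-joint arm with a two-finger parallel gripper is mounted at the origin on the work surface. World frame = base frame: x ahead of the robot, y to its left, z up, the work surface at z = 0. Lengths are in m, angles in rad, forces in N, time in s.
With the tool pointing down it reaches from about 0.35 to 0.85 m from the base axis. Payload 8.1 kg.
Tool frame: the origin (TCP) lies between the finger pads; the fingertips stand 22 mm ahead of it and the grasp point (between the pads) lies 3 mm ahead of it (arm.tips_ahead is the distance from the TCP to the fingertips, in m); z points along the fingers, y is the line along which they close (so a half turn about z gives the same grasp; the last joint's range is limited). The gripper opens to 93 mm and grips with 3 to 60 N. Pads are 15 mm wide; open, the fingers measure 128 mm over their backs; the gripper's body (75 mm by 188 mm) begins 65 mm behind the grasp point.
Start: joints at [1.26, 0.13, 1.488, -0, 1.523, -0.085], TCP at [0.134, 0.585, 0.241] pointing down, gripper open.
Joint ranges: [-2.96, 2.96], [-0.89, 2.26], [0.02, 2.5], [-1.34, 4.48], [0, 2.73], [-2.66, 2.66]. Speed limits (rad/s): [2.39, 2.39, 2.79, 3.14, 3.14, 3.14].

INTERFACE

Orientations are given as a unit quaternion [x, y, z, w].
In Python, from rig import get_obs, optics, job, arm gives the robot as it stands.
- The arm moves only by the tool apply_moves, never from a script. Its argument "steps" is a list of rows, each a list of 6 numbers: the shift along the tool's x, y, z scaled (see below), then the turn, a rotation vector about the tool's x, y, z scaled (see below). In form: [[x, y, z, rx, ry, rz], ...]. A call has 1 to 12 rows; each row shifts and turns the commanded pose from where the row before left it, along the tool's axes as they then stand; what a row does not reach is not made up. The controller multiplies each number of a shift by 25 mm and each number of a turn by 0.08 rad. A row lasts 1/10 s, in which the tool goes at most 50 mm and 8.59 degrees, less where a joint would pass 70% of its speed; a pose out of reach is approached as far as the arm can. A call with a number of a shift or a turn outside -1 to 1 is refused whole. A call with a gripper value outside its range is refused whole. "jaw" is the gripper's target within -1 to 1 (shut at 1, half-way at 0, fully open at -1), set as the call begins (left out, the last holds). The fingers move at their own pace and stop on an object; "grip_force" is the grip in N (left out, the last holds). Time passes only in rows, so rows that do not move let the fingers close. It gives the time, the measured TCP pose, the force, the opening and the grip force at its end, in the units of the state.
- get_obs(): the state, without advancing time (a new reading comes with each control period).
- optics.capture(name): name is "scene" or "top" or "wrist"; returns a dict with "frame" (480x640x3 uint8, blue, green, red), "fovy" (degrees; the focal length in pixels is half the picture's height over the tangent of half this angle, whatever the lens; pixels are square), "cx", "cy" (the principal point, pixels), "k1" (the pictures are not rectified: a ray, as slopes to the right and down, at radius r is drawn at 1 + k1 r^2 times it, then the intrinsics apply), "cam_to_world" (4x4, takes a point from camera to world coordinates); the wrist camera has in their place "T_tool_cam" (4x4, takes a point from camera to tool coordinates, whose origin is the TCP and whose axes are the flange's). Camera axes: x right, y down, z forward; pixel columns grow to the right and rows downward; lengths in m; the calibration is good to about 2 mm. A picture is of the moment at which its call begins: read the wrist's pose just before it. There is no depth.
- job.hand_in(): hands the job in; it is judged then, once.
The state is a dict: "clock": time; "q": joint angles; "qvel": joint speeds; "joint_torque": joint torques, N m; "eef_pos": TCP position; "tool_rot": TCP orientation; "wrist_force": force on the tool from outside, world axes, zero at the start; "torque": the same for the moment, N m; "finger_gap": finger opening in m; "grasp_force": force on a finger pad.
Only numpy, scipy, OpenCV 4.12 (cv2) and the standard library are available. Lean on these libraries where they do the work, as an engineer would, in place of code of your own. Each camera call takes 0.05 s, during which the arm holds its last target. There are 200 camera calls.

## Working session

There is one attempt and no reset: what is moved stays moved. The work goes in short steps, Python scripts to look and compute and a tool call to move; the robot and the scene stay as the last step left them, time stands still between calls to the robot, and variables do not carry over. Pictures are saved under pics/ and viewed, at most 10 in all, crops included, and the job is handed in when it is done.

Besides the shell and the picture viewer there is one more tool, called after ">>>" as name(argument=value, ...), one argument or row to a line, values as JSON. apply_moves: Moves the arm, as the interface text tells. Shifts and turns lie within -1 to 1; 1 stands for 25 mm of shift or 0.08 rad of turn. Its arguments: {"type":"object","properties":{"steps":{"type":"array","items":{"type":"array","items":{"type":"number"}}},"jaw":{"type":"number"},"grip_force":{"type":"number"}},"required":["steps"]}

```bash
mkdir -p pics
cat > h.py <<'E'
import numpy as np, cv2
from rig import get_obs, optics, job, arm
from scipy.spatial.transform import Rotation as R
def cap(n):
    o=get_obs(); c=optics.capture(n); f=240/np.tan(np.radians(c['fovy'])/2)
    if 'cam_to_world' in c: T=np.array(c['cam_to_world'])
    else:
        W=np.eye(4); W[:3,:3]=R.from_quat(o['tool_rot']).as_matrix(); W[:3,3]=o['eef_pos']; T=W@np.array(c['T_tool_cam'])
    K=np.array([[f,0,c['cx']],[0,f,c['cy']],[0,0,1]]); return c['frame'],K,np.array([c['k1'],0,0,0.]),T
def ray(px,K,d,T):
    p=cv2.undistortPoints(np.array(px,float).reshape(-1,1,2),K,d).reshape(-1,2)
    v=np.c_[p,np.ones(len(p))]@T[:3,:3].T; return T[:3,3],v
def onz(px,z,K,d,T):
    o,v=ray(px,K,d,T); return o+v*((z-o[2])/v[:,2])[:,None]
def proj(P,K,d,T):
    Ti=np.linalg.inv(T); return cv2.projectPoints(np.array(P,float).reshape(-1,1,3),cv2.Rodrigues(Ti[:3,:3])[0],Ti[:3,3],K,d)[0].reshape(-1,2)
E
python3 - <<'E'
from h import *
np.set_printoptions(precision=4,suppress=True)
ims=[]
for n in('scene','top'):
    f,K,d,T=cap(n); cv2.imwrite(f'pics/{n}0.png',f); print(n,K[0,0],d[0]); print(T)
print(get_obs())
E
```

```text
scene 469.37313469027123 -0.035196691270179575
[[ 0.2743  0.5454 -0.792   1.1352]
 [ 0.9614 -0.1376  0.2382 -0.3417]
 [ 0.0209 -0.8268 -0.5621  0.5527]
 [ 0.      0.      0.      1.    ]]
top 577.1637916990702 -0.07106379300975953
[[ 0.0081 -0.9941  0.108   0.2928]
 [-0.9998 -0.0059  0.0201 -0.1325]
 [-0.0193 -0.1081 -0.9939  1.2958]
 [ 0.      0.      0.      1.    ]]
{'clock': 0.1, 'q': array([ 1.2596,  0.1311,  1.4892,  0.    ,  1.523 , -0.0854]), 'qvel': array([ 0.0017,  0.0003, -0.0022,  0.0011,  0.0009, -0.0006]), 'joint_torque': array([  0.002 , -56.1338, -49.3096,   0.0771,   0.0292,  -0.0001]), 'eef_pos': array([0.1342, 0.5843, 0.2397]), 'tool_rot': array([ 0.1127,  0.9936, -0.0008, -0.0002]), 'wrist_force': array([-0.4826, -0.3348, -0.5714]), 'torque': array([0.0329, 0.031 , 0.0394]), 'grasp_force': 0.0, 'finger_gap': 0.0931722462866313}
```

View pics/top0.png

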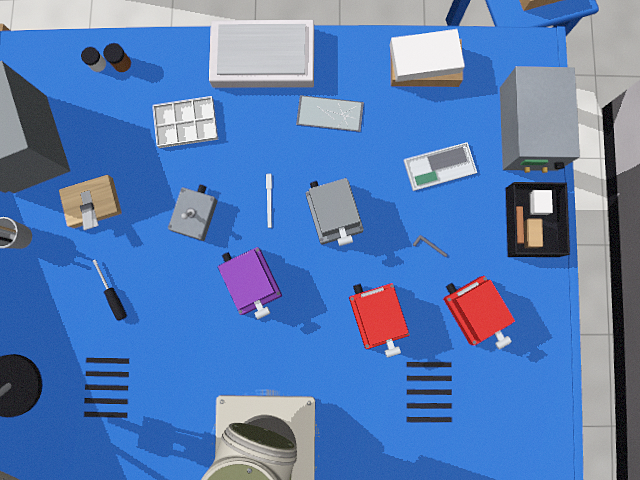

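View pics/scene0.png

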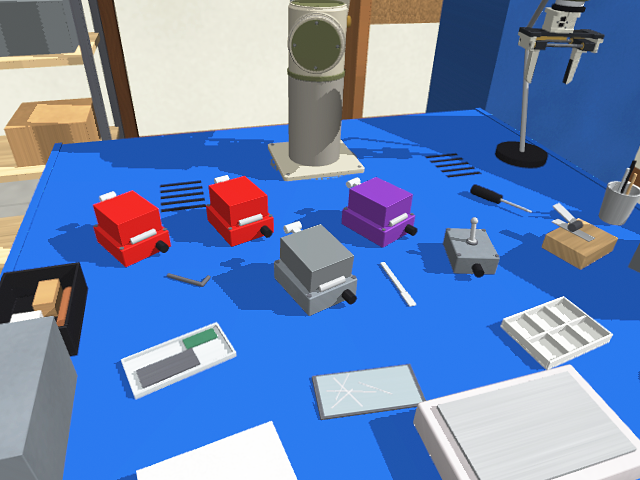

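Candidates in the top view: grey hooded box (333,210), purple (249,281), red (378,316) and (480,311), and a bare-toggle grey box (192,212). The grey one at (333,210) is the switchbox, because it has a grey hood with its handle towards the robot. The one at (192,212) is the lamp box. I'll measure the switchbox and check it in a crop.

Run:
```python
from h import *
np.set_printoptions(precision=4,suppress=True)
f,K,d,T=cap('top')
hsv=cv2.cvtColor(f,cv2.COLOR_BGR2HSV)
x0,y0,x1,y1=290,165,375,255
g=((hsv[...,1]<60)&(hsv[...,2]>60)).astype(np.uint8)*255
def inroi(m):
    r=np.zeros_like(m); r[y0:y1,x0:x1]=m[y0:y1,x0:x1]; return r
m=inroi(g)
# bright handle
hm=inroi(((hsv[...,1]<60)&(hsv[...,2]>200)).astype(np.uint8)*255)
ys,xs=np.nonzero(hm); print('handle px',xs.min(),xs.max(),ys.min(),ys.max(),xs.mean(),ys.mean())
c=max(cv2.findContours(hm,0,1)[0],key=cv2.contourArea); print(cv2.minAreaRect(c))
print('handle z77',onz([[xs.mean(),ys.mean()]],.077,K,d,T))
for v in range(100,200,10):
    mm=inroi(((hsv[...,1]<60)&(hsv[...,2]>=v)&(hsv[...,2]<v+10)).astype(np.uint8)*255); n=(mm>0).sum()
    if n>50: print(v,n,cv2.minAreaRect(np.argwhere(mm)[:,::-1].astype(np.float32)))
cr=cv2.resize(f[y0-15:y1+15,x0-15:x1+15],None,fx=5,fy=5,interpolation=cv2.INTER_CUBIC)
cv2.imwrite('pics/crop.png',cr)
```

```text
handle px 307 351 185 244 342.9586776859504 235.69421487603304
((344.5, 236.5), (15.0, 13.0), 90.0)
handle z77 [[ 0.4536 -0.1682  0.077 ]]
110 63 ((334.60296630859375, 212.8382568359375), (50.2045783996582, 45.00526428222656), 73.0724868774414)
120 79 ((334.07049560546875, 211.6160888671875), (52.72612762451172, 45.019744873046875), 72.75853729248047)
130 122 ((334.9716796875, 215.15093994140625), (60.71335983276367, 44.64217758178711), 74.05460357666016)
150 166 ((334.25, 213.74998474121094), (62.79734802246094, 44.11601257324219), 74.74488067626953)
160 1593 ((334.4559020996094, 213.42648315429688), (63.05728530883789, 43.71583557128906), 73.0724868774414)
170 171 ((334.381103515625, 213.613525390625), (62.27268600463867, 43.30414962768555), 72.89727020263672)
```

View pics/crop.png

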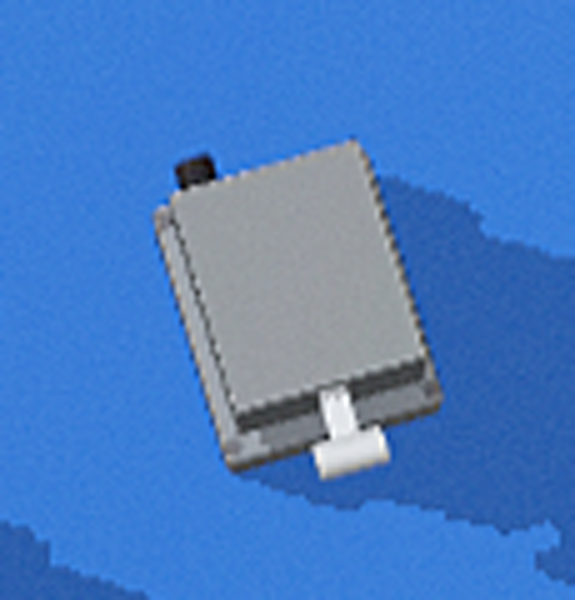

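The crop confirms it: a grey hood with its corners at crop px (174,198), (352,143), (425,360) and (240,417), and the white handle bar centred at (350,452) towards the robot. No lever is exposed.

Run:
```python
from h import *
np.set_printoptions(precision=4,suppress=True)
f,K,d,T=cap('top')
px=lambda a:np.array(a)/5.+[275,150]-.4
h=onz(px([(174,198),(352,143),(425,360),(240,417)]),.089,K,d,T); print(h)
b=onz(px([(232,468),(438,407),(160,208)]),.04,K,d,T); print(b)
H=onz(px([(350,452),(316,461),(386,443)]),.077,K,d,T); print(H)
ang=lambda v:np.arctan2(v[1],v[0])
print('yaw', ang(h[0]-h[3]),ang(h[1]-h[2]),ang(h[0]-h[1])-np.pi/2,ang(h[3]-h[2])-np.pi/2,ang(b[2]-b[0]),ang(b[0]-b[1])-np.pi/2)
print('sizes',[np.linalg.norm(h[i]-h[i-1]) for i in range(4)],np.linalg.norm(b[0]-b[1]))
y=.27
for y in(.24,.27,.3):
    u=np.array([np.cos(y),np.sin(y)]);w=np.array([-u[1],u[0]])
    print(y,'hood c',h[:,:2].mean(0),'box c',b[:2,:2].mean(0)+.06*u,'from handle',H[0,:2]+.078*u, 'hood back', h[:2,:2].mean(0)-.05*u)
# scene handle
f,K,d,T=cap('scene'); cv2.imwrite('pics/crop2.png',cv2.resize(f[205:325,255:375],None,fx=5,fy=5,interpolation=cv2.INTER_CUBIC))
o=get_obs(); M=R.from_quat(o['tool_rot']).as_matrix(); print(M, arm)
print([a for a in dir(arm) if a[0]!='_'])
```

```text
[[ 0.5515 -0.0962  0.089 ]
 [ 0.5757 -0.1719  0.089 ]
 [ 0.4823 -0.2029  0.089 ]
 [ 0.4575 -0.1249  0.089 ]]
[[ 0.4417 -0.1212  0.04  ]
 [ 0.4691 -0.2115  0.04  ]
 [ 0.5575 -0.0886  0.04  ]]
[[ 0.4444 -0.1717  0.077 ]
 [ 0.4405 -0.1573  0.077 ]
 [ 0.4484 -0.187   0.077 ]]
yaw 0.29653973021335844 0.32021679732169767 0.30965264939080694 0.3071199439693282 0.27505718743760177 0.29571289956228886
sizes [np.float64(0.09826630682158276), np.float64(0.07950800346540714), np.float64(0.0984706220909185), np.float64(0.08183702602263275)] 0.09431259863987693
0.24 hood c [ 0.5168 -0.149 ] box c [ 0.5137 -0.1521] from handle [ 0.5202 -0.1532] hood back [ 0.5151 -0.1459]
0.27 hood c [ 0.5168 -0.149 ] box c [ 0.5132 -0.1503] from handle [ 0.5196 -0.1509] hood back [ 0.5154 -0.1474]
0.3 hood c [ 0.5168 -0.149 ] box c [ 0.5127 -0.1486] from handle [ 0.5189 -0.1487] hood back [ 0.5159 -0.1488]
[[-0.9746  0.2239 -0.0003]
 [ 0.2239  0.9746 -0.0008]
 [ 0.0001 -0.0009 -1.    ]] <Robot object at 0x7fcc61b1c1a0>
['PlanningError', 'tips_ahead']
```

View pics/crop2.png

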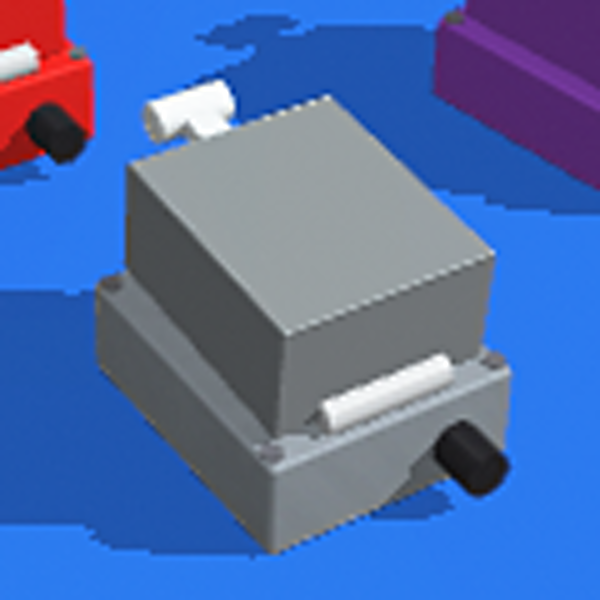

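The scene crop shows the same grey hood almost shut. Its handle is at crop px (190,110), the hinge pin is on the far side, and the purple box is separate. The box origin is about (0.5165, -0.149) with yaw about 0.30. I'll start the approach.

>>> apply_moves(
  steps=[
    [-1,-0.5,0,0,0,-0.94],
    [-1,-0.5,0,0,0,-0.94],
    [-1,-0.5,0,0,0,-0.94],
    [-1,-0.5,0,0,0,-0.94],
    [-1,-0.5,0,0,0,-0.94],
    [-1,-0.5,0,0,0,-0.94],
    [-1,-0.5,0,0,0,-0.94],
    [0.1,-1,0,0,0,0],
    [0.1,-1,0,0,0,0],
    [0.1,-1,0,0,0,0],
    [0.1,-1,0,0,0,0],
    [0.1,-1,0,0,0,0],
  ],
  jaw=-1,
  grip_force=8,
)

```text
clock: 1.45
eef_pos: [0.3325, 0.3741, 0.2405]
tool_rot: [-0.15, 0.989, -0.0, -0.0]
wrist_force: [-0.0, -0.5, 1.2]
finger_gap: 0.0929
grasp_force: 0.0
```

```bash
cat >> h.py <<'E'
np.set_printoptions(precision=3,suppress=True)
YAW=.30; ORG=np.array([.5165,-.149,0])
u=np.array([np.cos(YAW),np.sin(YAW),0]); w=np.array([-u[1],u[0],0])
def box(x,y,z): return ORG+x*u+y*w+np.array([0,0,z])
def handle(g): p=.267+g; return box(.05-.1327*np.cos(p),0,.042+.1327*np.sin(p))
def go(grasp):  # grasp point target -> units (tool axes), rot units
    o=get_obs(); M=R.from_quat(o['tool_rot']).as_matrix()
    G=np.c_[-u,w,[0,0,-1]]
    print('units',M.T@(grasp-(o['eef_pos']+.003*M[:,2]))/.025,'rot',R.from_matrix(M.T@G).as_rotvec()/.08,'pos',o['eef_pos'],'t',o['clock'],'q6',o['q'][5])
E
python3 - <<'E'
from h import *
f,K,d,T=cap('scene'); o,v=ray([[292.6,226.6]],K,d,T)
f,K,d,T=cap('top'); o2,v2=ray([[344.6,240.0]],K,d,T)
A=np.c_[v[0],-v2[0]]; s=np.linalg.lstsq(A,o2-o,rcond=None)[0]; print('tri',o+s[0]*v[0],o2+s[1]*v2[0], handle(0),handle(.1))
go(handle(0.03)+[0,0,.08])
E
```

```text
tri [ 0.444 -0.17   0.085] [ 0.443 -0.171  0.085] [ 0.442 -0.172  0.077] [ 0.446 -0.171  0.09 ]
units [  2.201 -22.12    3.09 ] rot [-0.011  0.001 -0.019] pos [0.333 0.373 0.241] t 1.55 q6 -1.1291459410451437
```

>>> apply_moves(
  steps=[
    [0.1,-1,0,0,0,0],
    [0.1,-1,0,0,0,0],
    [0.1,-1,0,0,0,0],
    [0.1,-1,0,0,0,0],
    [0.1,-1,0,0,0,0],
    [0.1,-1,0,0,0,0],
    [0.1,-1,0,0,0,0],
    [0.1,-1,0,0,0,0],
    [0.1,-1,0,0,0,0],
    [0.1,-1,0,0,0,0],
    [0.1,-1,0,0,0,0],
  ],
)

```text
clock: 2.65
eef_pos: [0.3879, 0.1039, 0.2408]
tool_rot: [-0.15, 0.989, 0.0, 0.0]
wrist_force: [0.4, -0.6, 0.6]
finger_gap: 0.093
grasp_force: 0.0
```

>>> apply_moves(
  steps=[
    [0.1,-1,0.2,0,0,0],
    [0.1,-1,0.2,0,0,0],
    [0.1,-1,0.2,0,0,0],
    [0.1,-1,0.2,0,0,0],
    [0.1,-1,0.2,0,0,0],
    [0.1,-1,0.2,0,0,0],
    [0.1,-1,0.2,0,0,0],
    [0.1,-1,0.2,0,0,0],
    [0.1,-1,0.2,0,0,0],
    [0.1,-1,0.2,0,0,0],
    [0,-0.1,0.2,0,0,0],
    [0,0,0,0,0,0],
  ],
)

```text
clock: 3.85
eef_pos: [0.4382, -0.1439, 0.1847]
tool_rot: [-0.149, 0.989, 0.001, -0.001]
wrist_force: [-0.7, -0.3, -1.1]
finger_gap: 0.093
grasp_force: 0.0
```

Run:
```python
from h import *
go(handle(0.06))
f,K,d,T=cap('wrist'); cv2.imwrite('pics/w1.png',f); print(proj([handle(.06),handle(.06)+.015*w,handle(.06)-.015*w],K,d,T))
```

```text
units [ 0.09  -1.125  3.88 ] rot [ 0.02  -0.014 -0.007] pos [ 0.438 -0.144  0.185] t 3.85 q6 -2.299247569554214
[[276.549 246.407]
 [301.717 246.366]
 [251.371 246.448]]
```

View pics/w1.png

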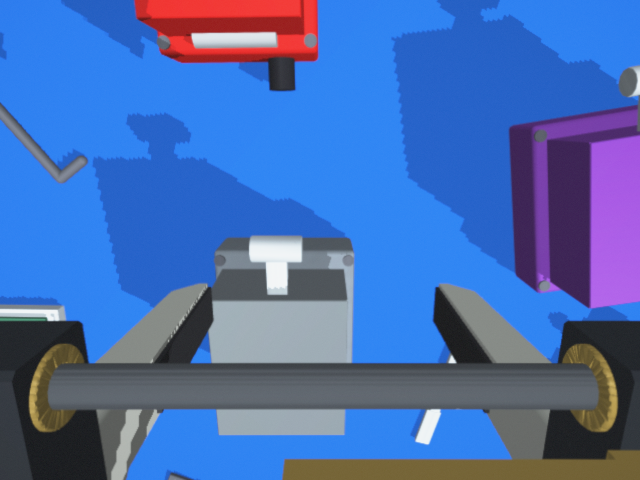

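The wrist view shows the bar centred at about (276,249), against a predicted (276.5,246.4), so the pose is good to about 1.5 mm. The red box is behind and clear. I'll descend and grip.

>>> apply_moves(
  steps=[
    [0,-0.6,0,0,0,0],
    [0,-0.5,0,0,0,0],
    [0,0,1,0,0,0],
    [0,0,1,0,0,0],
    [0,0,1,0,0,0],
    [0,0,0.8,0,0,0],
    [0,0,0,0,0,0],
    [0,0,0,0,0,0],
  ],
)

```text
clock: 4.7
eef_pos: [0.4467, -0.1708, 0.0911]
tool_rot: [-0.15, 0.989, 0.0, -0.0]
wrist_force: [0.3, -0.6, 0.4]
finger_gap: 0.093
grasp_force: 0.0
```

>>> apply_moves(
  steps=[
    [0,0,0,0,0,0],
    [0,0,0,0,0,0],
    [0,0,0,0,0,0],
    [0,0,0,0,0,0],
    [0,0,0,0,0,0],
    [0,0,0,0,0,0],
    [0,0,0,0,0,0],
    [0,0,0,0,0,0],
  ],
  jaw=1,
  grip_force=10,
)

```text
clock: 5.5
eef_pos: [0.4465, -0.1705, 0.0906]
tool_rot: [-0.15, 0.989, 0.0, -0.0]
wrist_force: [0.2, 0.2, 0.2]
finger_gap: 0.0336
grasp_force: 0.0
```

Run:
```python
from h import *
go(handle(0.06)); print(get_obs()['finger_gap'])
o=get_obs(); g0=np.arctan2(o['eef_pos'][2]-.003-.042,.128)-.267; print(g0)
P=[.06+i*.14 for i in range(12)]
for a,b in zip(P,P[1:]):
    D=handle(b)-handle(a); print(round(b,2),np.array([-D@u,0,-D[2]])/.025)
```

```text
units [ 0.099 -0.006  0.119] rot [ 0.001 -0.001  0.008] pos [ 0.447 -0.17   0.091] t 5.5 q6 -2.3434654080822854
0.03364192558347097
0.07522666030695613
0.2 [-0.287  0.    -0.685]
0.34 [-0.38   0.    -0.638]
0.48 [-0.465  0.    -0.579]
0.62 [-0.541  0.    -0.508]
0.76 [-0.607  0.    -0.428]
0.9 [-0.661  0.    -0.339]
1.04 [-0.702  0.    -0.243]
1.18 [-0.729  0.    -0.143]
1.32 [-0.741  0.    -0.04 ]
1.46 [-0.74   0.     0.064]
1.6 [-0.724  0.     0.167]
```

>>> apply_moves(
  steps=[
    [0,0,0,0,0,0],
    [0,0,0,0,0,0],
    [0,0,0,0,0,0],
    [-0.14,0,-0.34,0,0,0],
    [-0.14,0,-0.34,0,0,0],
    [-0.19,0,-0.32,0,0,0],
    [-0.19,0,-0.32,0,0,0],
    [-0.23,0,-0.29,0,0,0],
    [-0.23,0,-0.29,0,0,0],
    [0,0,0,0,0,0],
    [0,0,0,0,0,0],
  ],
)

```text
clock: 6.6
eef_pos: [0.4739, -0.1619, 0.1387]
tool_rot: [-0.15, 0.989, 0.0, 0.0]
wrist_force: [-0.8, 3.4, 1.2]
finger_gap: 0.0294
grasp_force: 10.0
```

Run:
```python
from h import *
go(handle(0.48)); print(get_obs()['finger_gap'],get_obs()['wrist_force'])
f,K,d,T=cap('scene'); cv2.imwrite('pics/s2.png',cv2.resize(f[130:350,200:440],None,fx=2.5,fy=2.5))
```

```text
units [ 0.112 -0.01   0.142] rot [-0.001  0.007  0.013] pos [ 0.474 -0.162  0.139] t 6.6 q6 -2.3038979612728245
0.029403850487625036 [-0.84   3.426  1.248]
```

View pics/s2.png

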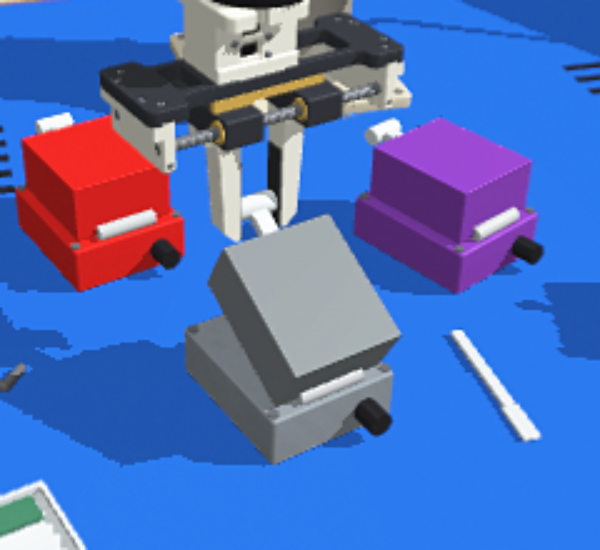

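The hood is lifted with the bar held between the pads at (262,205), and the purple and red boxes are untouched. I'll carry on along the arc.

>>> apply_moves(
  steps=[
    [-0.27,0,-0.25,0,0,0],
    [-0.27,0,-0.25,0,0,0],
    [-0.3,0,-0.21,0,0,0],
    [-0.3,0,-0.21,0,0,0],
    [-0.33,0,-0.17,0,0,0],
    [-0.33,0,-0.17,0,0,0],
    [-0.35,0,-0.12,0,0,0],
    [-0.35,0,-0.12,0,0,0],
    [-0.36,0,-0.07,0,0,0],
    [-0.36,0,-0.07,0,0,0],
    [-0.37,0,-0.02,0,0,0],
    [-0.37,0,-0.02,0,0,0],
  ],
)

```text
clock: 7.85
eef_pos: [0.5687, -0.1327, 0.1801]
tool_rot: [-0.15, 0.989, -0.0, 0.0]
wrist_force: [-2.9, 1.3, -2.0]
finger_gap: 0.03
grasp_force: 10.0
```

>>> apply_moves(
  steps=[
    [-0.37,0,0.03,0,0,0],
    [-0.37,0,0.03,0,0,0],
    [-0.36,0,0.08,0,0,0],
    [0,0,0,0,0,0],
    [0,0,0,0,0,0],
    [0,0,0,0,0,0],
  ],
)

```text
clock: 8.45
eef_pos: [0.5943, -0.1248, 0.1769]
tool_rot: [-0.15, 0.989, -0.0, 0.0]
wrist_force: [0.9, 1.6, 1.6]
finger_gap: 0.0298
grasp_force: 10.0
```

Run:
```python
from h import *
go(handle(1.53)); print(get_obs()['finger_gap'],get_obs()['wrist_force'])
```

```text
units [ 0.07  -0.004  0.102] rot [-0.003  0.008  0.007] pos [ 0.594 -0.125  0.177] t 8.45 q6 -2.1629244019718517
0.02982490382984168 [0.908 1.56  1.573]
```

>>> apply_moves(
  steps=[
    [0,0,0,0,0,0],
    [0,0,0,0,0,0],
    [0,0,0,0,0,0],
    [0,0,0,0,0,0],
    [0,0,0,0,0,0],
    [0,0,0,0,0,0],
    [0,0,-0.5,0,0,0],
    [0,0,-0.7,0,0,0],
    [0,0,-0.8,0,0,0],
  ],
  jaw=-0.2,
)

```text
clock: 9.35
eef_pos: [0.5939, -0.1247, 0.2276]
tool_rot: [-0.15, 0.989, 0.0, -0.0]
wrist_force: [0.8, 0.7, 0.2]
finger_gap: 0.0557
grasp_force: 0.0
```

>>> apply_moves(
  steps=[
    [0.5,0,0,0,0,0],
    [1,0,0,0,0,0],
    [1,0,0,0,0,0],
    [1,0,0,0,0,0],
    [1,0,0,0,0,0],
    [1,0,0,0,0,0],
    [0.2,0,0,0,0,0],
    [0,0,0,0,0,0],
    [0,0,0,0,0,0],
  ],
  jaw=1,
)

```text
clock: 10.25
eef_pos: [0.4589, -0.1669, 0.2273]
tool_rot: [-0.15, 0.989, -0.0, 0.001]
wrist_force: [-0.6, -0.3, 0.3]
finger_gap: 0.0003
grasp_force: 0.0
```

Run:
```python
from h import *
go(box(-.060,0,.089)); print(get_obs()['finger_gap'],get_obs()['wrist_force'])
f,K,d,T=cap('scene'); cv2.imwrite('pics/s3.png',cv2.resize(f[130:350,200:440],None,fx=2.5,fy=2.5))
s=lambda P:(proj(P,K,d,T)-[200,130])*2.5
print(s([box(-.033,0,.078),box(.003,0,.078),box(-.015,0,.04)]))
```

```text
units [-0.005  0.006  5.413] rot [-0.008  0.015  0.007] pos [ 0.459 -0.167  0.227] t 10.25 q6 -2.3254923200102984
0.0002840687351887291 [-0.564 -0.347  0.325]
[[260.692 279.42 ]
 [288.958 305.317]
 [273.588 335.556]]
```

View pics/s3.png

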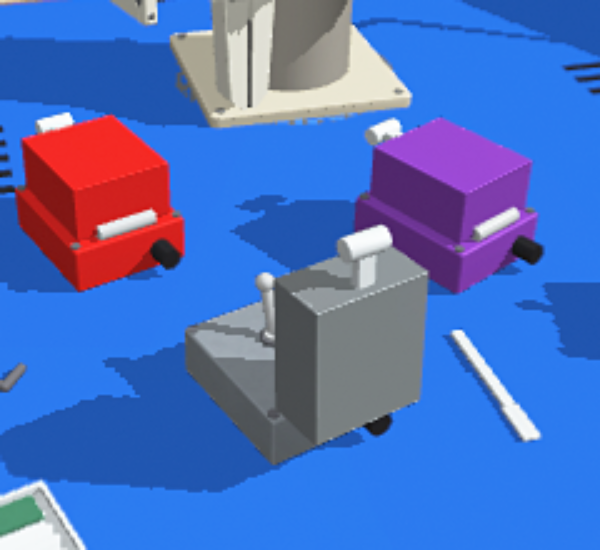

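The hood is standing upright with the lever visible, its ball at about (264,281) against a predicted (261,279). I'll descend in front of the lever and push it over.

>>> apply_moves(
  steps=[
    [0,0,1,0,0,0],
    [0,0,1,0,0,0],
    [0,0,1,0,0,0],
    [0,0,1,0,0,0],
    [0,0,0.8,0,0,0],
    [0,0,0.6,0,0,0],
    [0,0,0,0,0,0],
    [-0.3,0,0,0,0,0],
    [-0.3,0,0,0,0,0],
    [-0.3,0,0,0,0,0],
    [0,0,0,0,0,0],
  ],
)

```text
clock: 11.4
eef_pos: [0.4813, -0.1602, 0.0927]
tool_rot: [-0.15, 0.989, -0.0, 0.001]
wrist_force: [-1.1, -0.5, 0.2]
finger_gap: 0.0005
grasp_force: 0.0
```

>>> apply_moves(
  steps=[
    [-0.2,0,0,0,0,0],
    [-0.2,0,0,0,0,0],
    [-0.2,0,0,0,0,0],
    [-0.2,0,0,0,0,0],
    [-0.1,0,0,0,0,0],
    [0,0,0,0,0,0],
    [0,0,0,0,0,0],
  ],
)

```text
clock: 12.1
eef_pos: [0.5011, -0.1536, 0.0916]
tool_rot: [-0.15, 0.989, 0.0, 0.0]
wrist_force: [-0.2, 0.5, -0.1]
finger_gap: 0.0004
grasp_force: 0.2
```

Run:
```python
from h import *
go(box(-.013,0,.089)); print(get_obs()['wrist_force'])
```

```text
units [-0.122 -0.008 -0.018] rot [0.001 0.002 0.009] pos [ 0.501 -0.154  0.092] t 12.1 q6 -2.2668797685206274
[-0.229  0.492 -0.113]
```

>>> apply_moves(
  steps=[
    [-0.1,0,0,0,0,0],
    [-0.06,0,0,0,0,0],
    [0,0,0,0,0,0],
    [0,0,0,0,0,0],
    [0,0,0,0,0,0],
  ],
)

```text
clock: 12.6
eef_pos: [0.5039, -0.1527, 0.0913]
tool_rot: [-0.15, 0.989, 0.0, -0.001]
wrist_force: [-5.8, -2.2, 0.2]
finger_gap: 0.0004
grasp_force: 2.7
```

>>> apply_moves(
  steps=[
    [0.4,0,0,0,0,0],
    [0.8,0,0,0,0,0],
    [0,0,-1,0,0,0],
    [0,0,-1,0,0,0],
    [0,0,-1,0,0,0],
    [0,0,-1,0,0,0],
    [0,0,-1,0,0,0],
    [0,0,-0.4,0,0,0],
    [0,0,0,0,0,0],
  ],
)

```text
clock: 13.5
eef_pos: [0.4771, -0.1618, 0.2284]
tool_rot: [-0.15, 0.989, -0.001, 0.002]
wrist_force: [0.3, 0.6, -0.9]
finger_gap: 0.0005
grasp_force: 0.0
```

Run:
```python
from h import *
go(np.array([.5943,-.1248,.2276-.003])); print(get_obs()['wrist_force'])
f,K,d,T=cap('scene'); cv2.imwrite('pics/s4.png',cv2.resize(f[200:330,260:400],None,fx=4.5,fy=4.5))
s=lambda P:(proj(P,K,d,T)-[260,200])*4.5
t=np.array([0,.7,.9])-.45
print(s([box(-.015+.042*np.sin(a),0,.04+.042*np.cos(a)) for a in t]))
f,K,d,T=cap('top'); cv2.imwrite('pics/t4.png',cv2.resize(f[160:260,285:385],None,fx=6,fy=6))
s=lambda P:(proj(P,K,d,T)-[285,160])*6
print(s([box(-.015+.042*np.sin(a),0,.04+.042*np.cos(a)) for a in t]))
```

```text
units [-4.916  0.028  0.047] rot [-0.031  0.038  0.006] pos [ 0.477 -0.162  0.228] t 13.5 q6 -2.3003106192003973
[ 0.299  0.649 -0.937]
[[198.871 187.998]
 [239.274 218.762]
 [250.503 235.314]]
[[321.685 367.011]
 [298.289 289.528]
 [291.721 270.134]]
```

View pics/t4.png

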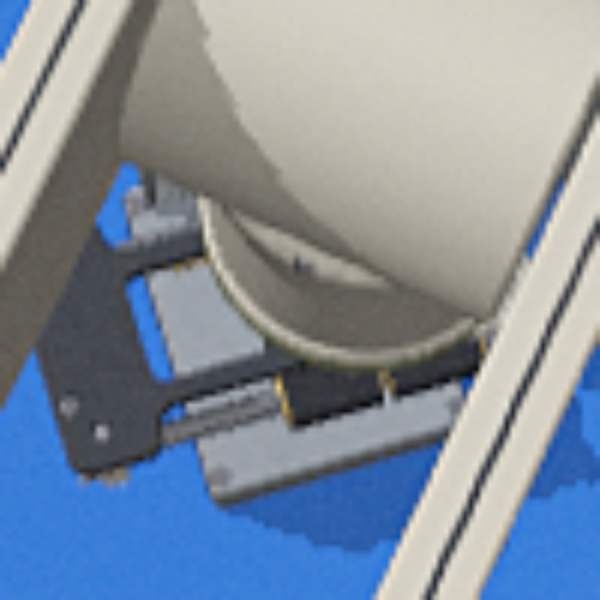

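The arm blocks the top view. The 6 N reaction shows the lever reached its stop, and I'll confirm that with the wrist camera.

Run:
```python
from h import *
f,K,d,T=cap('wrist'); cv2.imwrite('pics/w4.png',f)
t=np.array([0,.7,.9])-.45
print(proj([box(-.015+.042*np.sin(a),0,.04+.042*np.cos(a)) for a in t],K,d,T))
```

```text
[[323.002 243.41 ]
 [323.006 282.701]
 [323.003 291.381]]
```

View pics/w4.png

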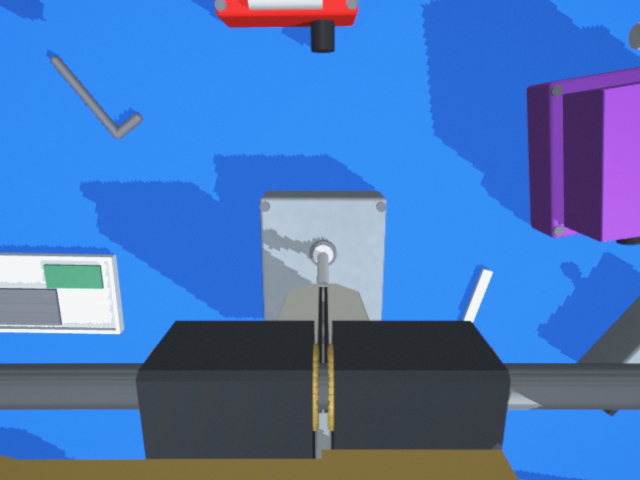

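The lever's base is at (322,252) and its rod leans towards the hinge, past (322,283), so it is on. Next I'll regrip the handle.

>>> apply_moves(
  steps=[
    [-1,0,0,0,0,0],
    [-1,0,0,0,0,0],
    [-1,0,0,0,0,0],
    [-1,0,0,0,0,0],
    [-0.9,0,0,0,0,0],
    [0,0,0,0,0,0],
    [0,0,0,0,0,0],
    [0,0,0,0,0,0],
    [0,0,0,0,0,0],
  ],
  jaw=-0.3,
)

```text
clock: 14.55
eef_pos: [0.5924, -0.1254, 0.2263]
tool_rot: [-0.149, 0.989, 0.0, -0.0]
wrist_force: [0.0, -0.2, 0.2]
finger_gap: 0.06
grasp_force: 0.0
```

Run:
```python
from h import *
go(np.array([.5943,-.1248,.1755-.003])); print(get_obs()['finger_gap'])
```

```text
units [-0.079 -0.001  2.033] rot [ 0.004 -0.007  0.   ] pos [ 0.592 -0.125  0.226] t 14.55 q6 -2.1639586593190323
0.05996384709564258
```

>>> apply_moves(
  steps=[
    [-0.08,0,0.6,0,0,0],
    [0,0,0.8,0,0,0],
    [0,0,0.6,0,0,0],
    [0,0,0,0,0,0],
  ],
)

```text
clock: 14.95
eef_pos: [0.593, -0.124, 0.1728]
tool_rot: [-0.15, 0.989, 0.001, -0.003]
wrist_force: [-1.7, 0.8, -0.4]
finger_gap: 0.0602
grasp_force: 0.0
```

>>> apply_moves(
  steps=[
    [0,0,0,0,0,0],
    [0,0,0,0,0,0],
    [0,0,0,0,0,0],
    [0,0,0,0,0,0],
    [0,0,0,0,0,0],
    [0,0,0,0,0,0],
    [0,0,0,0,0,0],
  ],
  jaw=1,
  grip_force=10,
)

```text
clock: 15.65
eef_pos: [0.5956, -0.1244, 0.1774]
tool_rot: [-0.15, 0.989, -0.0, 0.001]
wrist_force: [0.4, 1.2, 4.7]
finger_gap: 0.0295
grasp_force: 10.0
```

>>> apply_moves(
  steps=[
    [0.36,0,-0.08,0,0,0],
    [0.37,0,-0.03,0,0,0],
    [0.37,0,-0.03,0,0,0],
    [0.37,0,0.02,0,0,0],
    [0.37,0,0.02,0,0,0],
    [0.36,0,0.07,0,0,0],
    [0.36,0,0.07,0,0,0],
    [0.35,0,0.12,0,0,0],
    [0.35,0,0.12,0,0,0],
    [0.33,0,0.17,0,0,0],
    [0.33,0,0.17,0,0,0],
    [0,0,0,0,0,0],
  ],
)

```text
clock: 16.85
eef_pos: [0.5, -0.1538, 0.16]
tool_rot: [-0.149, 0.989, 0.0, -0.001]
wrist_force: [0.2, 0.7, -0.0]
finger_gap: 0.0301
grasp_force: 10.0
```

Run:
```python
from h import *
go(handle(0.76)); o=get_obs();print(o['finger_gap'],o['wrist_force'],o['grasp_force'])
```

```text
units [ 0.058 -0.012  0.06 ] rot [ 0.009 -0.023  0.   ] pos [ 0.5   -0.154  0.16 ] t 16.85 q6 -2.2666824641553873
0.030149421244270194 [ 0.151  0.676 -0.032] 9.999434798955917
```

>>> apply_moves(
  steps=[
    [0.3,0,0.21,0,0,0],
    [0.3,0,0.21,0,0,0],
    [0.27,0,0.25,0,0,0],
    [0.27,0,0.25,0,0,0],
    [0.23,0,0.29,0,0,0],
    [0.23,0,0.29,0,0,0],
    [0.19,0,0.32,0,0,0],
    [0.19,0,0.32,0,0,0],
    [0.14,0,0.34,0,0,0],
    [0.14,0,0.34,0,0,0],
    [0,0,0,0,0,0],
  ],
)

```text
clock: 17.95
eef_pos: [0.4468, -0.1702, 0.0891]
tool_rot: [-0.15, 0.989, 0.0, -0.0]
wrist_force: [0.2, 1.8, -1.5]
finger_gap: 0.0297
grasp_force: 10.0
```

>>> apply_moves(
  steps=[
    [0.05,0,0.15,0,0,0],
    [0.05,0,0.15,0,0,0],
    [0,0,0.1,0,0,0],
    [0,0,0,0,0,0],
    [0,0,0,0,0,0],
  ],
)

```text
clock: 18.45
eef_pos: [0.4451, -0.1709, 0.0811]
tool_rot: [-0.15, 0.989, 0.0, -0.0]
wrist_force: [-6.3, 4.0, 6.0]
finger_gap: 0.0297
grasp_force: 10.0
```

Run:
```python
from h import *
go(handle(0.0)); o=get_obs();print(o['finger_gap'],o['wrist_force'],o['grasp_force'])
```

```text
units [ 0.134 -0.008  0.042] rot [ 0.003 -0.003  0.009] pos [ 0.445 -0.171  0.081] t 18.45 q6 -2.3456627131499963
0.029685364710277915 [-6.308  3.991  6.032] 9.999282360076904
```

The handle is at z 78 mm with an upward reaction, so the hood is on its seat. I'll release and retreat.

>>> apply_moves(
  steps=[
    [0,0,0,0,0,0],
    [0,0,0,0,0,0],
    [0,0,0,0,0,0],
    [0,0,0,0,0,0],
    [0,0,0,0,0,0],
    [0,0,0,0,0,0],
    [0,0,0,0,0,0],
    [0,0,0,0,0,0],
  ],
  jaw=-0.5,
)

```text
clock: 19.25
eef_pos: [0.4451, -0.171, 0.0806]
tool_rot: [-0.15, 0.989, -0.0, 0.0]
wrist_force: [-0.5, 0.1, -0.1]
finger_gap: 0.0694
grasp_force: 0.0
```

>>> apply_moves(
  steps=[
    [0,0,-0.5,0,0,0],
    [0,0,-1,0,0,0],
    [0,0,-1,0,0,0],
    [0,0,-1,0,0,0],
    [0,0,-1,0,0,0],
    [0,0,-1,0,0,0],
    [0,0,0,0,0,0],
    [0,0,0,0,0,0],
  ],
)

```text
clock: 20.05
eef_pos: [0.4456, -0.1712, 0.2192]
tool_rot: [-0.15, 0.989, -0.001, 0.001]
wrist_force: [0.2, -0.5, -1.1]
finger_gap: 0.0692
grasp_force: 0.0
```

Run:
```python
from h import *
f,K,d,T=cap('scene'); cv2.imwrite('pics/s5.png',cv2.resize(f[170:350,240:520],None,fx=2.8,fy=2.8))
s=lambda P:(proj(P,K,d,T)-[240,170])*2.8
print(s([handle(0),handle(.15)]),get_obs()['wrist_force'],get_obs()['eef_pos'])
```

```text
[[142.98  168.311]
 [148.26  148.907]] [-0.657 -0.232 -0.855] [ 0.445 -0.171  0.218]
```

View pics/s5.png

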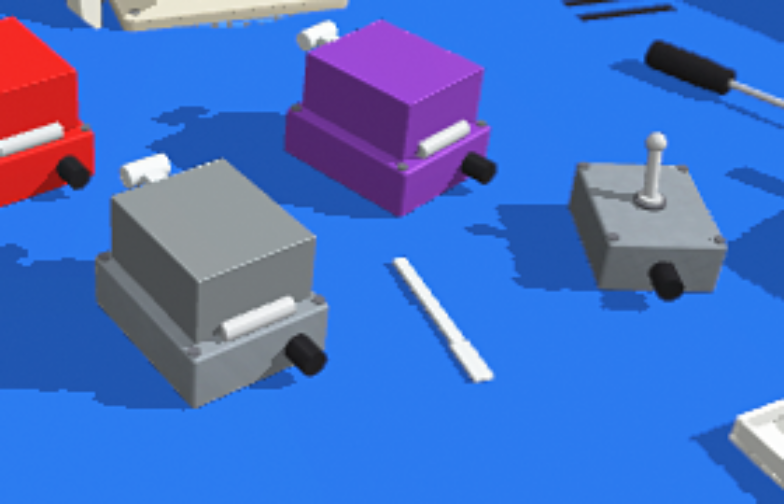

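The hood is fully shut, with its handle at about (146,170) against a predicted (143,168). The lamp toggle at (655,165) is as it was, and the gripper is clear.

```bash
python3 -c "
from rig import job; print(job.hand_in())"
```

```text
the job is handed in; nothing more can be done
None
```

I lifted the hood, flipped the toggle under it to on, shut the hood again and handed the job in at about 20 s; the lamp box's toggle was left alone, and the hand-in returned no verdict.

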